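Shut up the chisel chest

TASK

Close up the wooden chisel chest at the end of the job: push its open lid down until it is fully shut, and push the drawer that stands out of its left end fully home, in as far as it goes (its thick front block always stays proud of the chest). Only push on the outside with the fingertips: do not pinch or lift anything, do not touch the insides of lid and drawer, and leave the mallet, the loose chisel, the square and the oak block where they are.

Things in the scene. Friction and masses are not known exactly. Their poses are not given: they have to be found in the camera images.
- chest: Pale wooden chest fixed to the bench, 160 (x) x 280 (y) x 75 mm high without lid, 87 mm high with the lid shut. Origin at the centre of its underside on the bench; at zero yaw its x points away from the robot, its y to the robot's left, z up. Yaw is at most 0.35 rad either way. The lid is hinged along the top of its far (+x) side; the drawer comes out of its left (+y) end. The open well on top and the drawer hold chisels that are fixed in place.
- lid_hinge (a point): Middle of the lid's hinge line, on the chest at chest x = +80 mm, y = 0, height 75 mm; this is the underside of the lid at its hinged edge. The frame turns with the lid: its x axis runs from the free edge to the hinge, y along the hinge, z out of the lid's outer face.
- lid_edge (a point): Middle of the lid's free edge, on the outer face (the top when shut): 160 mm from the hinge and 12 mm out from the lid's underside. Axes as for lid_hinge.
- lid (a joint): Lid angle in rad: 0 = fully shut (flat on the chest), pi/2 = upright, stop at 1.75. It starts between 1.0 and 1.5. The lid is a plain board 160 x 280 x 12 mm, 0.3 kg, without a handle; its inside has a 4 mm blue felt lining that ends 8.5 mm short of the edges and is not to be touched. Its hinge is stiff (0.5 N m of friction), so that it stays where it is left and has to be pushed all the way down, with about 1 to 5 N near the free edge.
- drawer_front (a point): Centre of the flat outer face (no handle) of the drawer front, 25.5 mm above the bench. The front is a solid block 140 (chest x) x 47 x 36 mm high, its underside 7.5 mm above the bench; home, it still stands 35 mm proud of the chest's left end and this point is at chest x = 0, y = +175 mm. y points out of the drawer. Behind it lie grey felt and fixed chisels, not to be touched.
- drawer (a joint): How far the drawer stands out, in m: 0 = fully home, stop at 0.13. It starts between 0.05 and 0.10 and moves along the chest's y axis; pushing it takes 2 to 3 N when slow, and it stays where it is left.
- mallet: Round wooden joiner's mallet standing on its head, handle up: head 110 mm high and up to 92 mm across, 250 mm high in all, 0.5 kg. Origin at the centre of its underside. Stands beyond the chest's right end. Leave alone.
- loose_chisel: Chisel with a wooden handle lying on the bench in front of the chest, 240 mm long, 24 mm high. Origin on the bench, mid-length. Leave alone.
- square: Joiner's square lying flat behind the drawer: dark wooden stock 18 x 110 x 16 mm along its y with its origin at the centre of the stock's underside, and a steel blade reaching 160 mm along its +x. Leave alone.
- oak_block: Stepped pale wooden block behind the chest, 70 x 160 mm, 45 mm high, 75 mm at the step. Origin at the centre of its underside. Leave alone.

How it is judged:
By the outcome, as a careful person would: the job done as asked, in the order asked, and still so for the second after the job is handed in, with the robot touching nothing.
It also fails if it takes over 48 s, if anything falls off the work surface, if the arm or the gripper's body presses on something with over 40 N, if the wrist force passes 120 N, or if a joint passes its speed limit or range.

ROBOT

A 6-joint arm with a two-finger parallel gripper is mounted at the origin on the work surface. World frame = base frame: x ahead of the robot, y to its left, z up, the work surface at z = 0. Lengths are in m, angles in rad, forces in N, time in s.
With the tool pointing down it reaches from about 0.375 to 0.9 m from the base axis. Payload 3.1 kg.
Tool frame: the origin (TCP) lies at the very end of the fingers, on their centre line; the grasp point (between the pads) lies 19 mm behind it; z points along the fingers, y is the line along which they close (so a half turn about z gives the same grasp; the last joint's range is limited). The gripper opens to 87 mm and grips with 3 to 60 N. Pads are 19 mm wide; open, the fingers measure 117 mm over their backs; the gripper's body (75 mm by 190 mm) begins 51 mm behind the grasp point.
Start: joints at [1.159, 0.527, 1.433, -0, 1.181, -0.178], TCP at [0.144, 0.608, 0.185] pointing down, gripper open.
Joint ranges: [-3.08, 3.08], [-0.75, 2.2], [0.22, 2.44], [-1.43, 4.57], [0, 2.65], [-2.85, 2.85]. Speed limits (rad/s): [2.79, 2.79, 3.14, 3.14, 3.14, 3.14].

INTERFACE

Orientations are given as a unit quaternion [x, y, z, w].
In Python, from rig import robot gives the robot as it stands. The module is installed in compiled form; this text tells all that it offers.
- The arm moves only by the tool servo_tool, never from a script. Its argument "rows" is one flat list of numbers, 5 for each row, row after row: the closure, from -1 (fully open) to 1 (shut), so that 0 is half open, then the shift along the tool's x, y, z in m, then the turn about the tool's z in degrees. A call has 1 to 5 rows; each row shifts and turns the commanded pose from where the row before left it, along the tool's axes as they then stand; what a row does not reach is not made up. A row lasts 1/12 s, in which the tool goes at most 41.7 mm and 7.16 degrees, less where a joint would pass 70% of its speed; a pose out of reach is approached as far as the arm can. A call with a gripper value outside its range is refused whole. The fingers move at their own pace and stop on an object; "newtons" is the grip in N (left out, the last holds). Time passes only in rows, so rows that do not move let the fingers close. It gives the time, the measured TCP pose, the force, the opening and the grip force at its end, in the units of the state.
- robot.get_obs(): the state, without advancing time (a new reading comes with each control period).
- robot.camera(name): name is "scene" or "top" or "wrist"; returns a dict with "pixels" (480x640x3 uint8, red, green, blue), "intrinsics" (3x3 intrinsics, pixels), "rvec" (rotation vector, rad) and "tvec" (3), from world to camera coordinates, as OpenCV has them; the wrist camera has in their place "mount" (4x4, takes a point from camera to tool coordinates, whose origin is the TCP and whose axes are the flange's). Camera axes: x right, y down, z forward; pixel columns grow to the right and rows downward; lengths in m; the calibration is good to about 2 mm. A picture is of the moment at which its call begins: read the wrist's pose just before it. There is no depth.
- robot.hand_in(): hands the job in; it is judged then, once.
Trained networks look in a picture, given as the dict that the camera call returned (one of the last four; its "shot" number tells which), for a name from the list of things; names that differ only in an ending like _2 or _b are one class to them, and where a whole thing is asked for, a point or a joint stands for the part that bears it (a point fixed in the world has none). Each returns a list of dicts, best first, with "score" (0 to 1); they miss things now and then, are a little off and sometimes report something else, mostly with a low value. They report only what shows in the picture. A call takes as long as a camera call.
- robot.spot_in(picture, query): "at" ([x, y, z] in m, in world coordinates, good to about 4 mm: the middle of the surface that is visible of it).
- robot.outline_of(picture, query): "region" (480x640 bool, what is visible of it).
- robot.place_of(picture, query): "at" ([x, y, z] in m, in world coordinates, good to about 4 mm: a listed point, or the origin of a listed thing).
The state is a dict: "time": time; "q": joint angles; "joint_velocities": joint speeds; "joint_torque": joint torques, N m; "position": TCP position; "tool_rot": TCP orientation; "ft_force": force on the tool from outside, world axes, zero at the start; "moment": the same for the moment, N m; "grip_width": finger opening in m; "grip_force": force on a finger pad.
Only numpy, scipy, OpenCV 4.12 (cv2) and the standard library are available. Lean on these libraries where they do the work, as an engineer would, in place of code of your own. Each camera call takes 0.05 s, during which the arm holds its last target. There are 200 camera calls.

## Working session

There is one attempt and no reset: what is moved stays moved. The work goes in short steps, Python scripts to look and compute and a tool call to move; the robot and the scene stay as the last step left them, time stands still between calls to the robot, and variables do not carry over. Pictures are saved under pics/ and viewed, at most 13 in all, crops included, and the job is handed in when it is done.

Besides the shell and the picture viewer there is one more tool, called after "Call:" in YAML: its name, and indented under it one key for each argument. servo_tool: Moves the arm, as the interface text tells. Its arguments: {"type":"object","properties":{"rows":{"type":"array","items":{"type":"number"}},"newtons":{"type":"number"}},"required":["rows"]}

```bash
mkdir -p pics
python3 - <<'E'
from rig import robot
import cv2,numpy as np
o=robot.get_obs();print(o['time'],o['position'],o['tool_rot'],o['grip_width'])
for n in ['scene','top']:
    p=robot.camera(n);cv2.imwrite(f'pics/{n}0.png',p['pixels'][:,:,::-1])
    for q in ['chest','lid_hinge','lid_edge','drawer_front','mallet','loose_chisel','square','oak_block']:
        r=robot.place_of(p,q);print(n,q,[(np.round(a['at'],3).tolist(),round(a['score'],2)) for a in r[:2]])
E
```

```text
0.0 [0.14384187 0.6073822  0.18407232] [ 1.16135652e-01  9.93232761e-01 -1.04740919e-03 -3.11079629e-04] 0.08711076116784376
scene chest [([0.523, -0.092, -0.006], 0.73), ([0.575, -0.074, 0.232], 0.34)]
scene lid_hinge [([0.601, -0.073, 0.074], 0.67), ([0.471, 0.131, 0.03], 0.49)]
scene lid_edge [([0.578, -0.076, 0.233], 0.87)]
scene drawer_front [([0.469, 0.132, 0.032], 0.64)]
scene mallet [([0.614, -0.355, -0.003], 0.7), ([0.469, 0.132, 0.031], 0.6)]
scene loose_chisel [([0.4, -0.115, 0.001], 0.59)]
scene square [([0.631, 0.124, -0.002], 0.72)]
scene oak_block [([0.575, -0.075, 0.234], 0.73), ([0.776, -0.139, 0.001], 0.68)]
top chest [([0.525, -0.09, -0.002], 0.85)]
top lid_hinge [([0.601, -0.071, 0.074], 0.91)]
top lid_edge [([0.57, -0.076, 0.235], 0.86), ([0.525, -0.091, -0.001], 0.63)]
top drawer_front [([0.472, 0.128, 0.027], 0.66), ([0.522, -0.093, 0.0], 0.4)]
top mallet [([0.614, -0.359, 0.002], 0.68)]
top loose_chisel [([0.406, -0.113, -0.002], 0.97)]
top square [([0.629, 0.122, -0.001], 0.98)]
top oak_block [([0.777, -0.14, -0.003], 0.93)]
```

View pics/scene0.png

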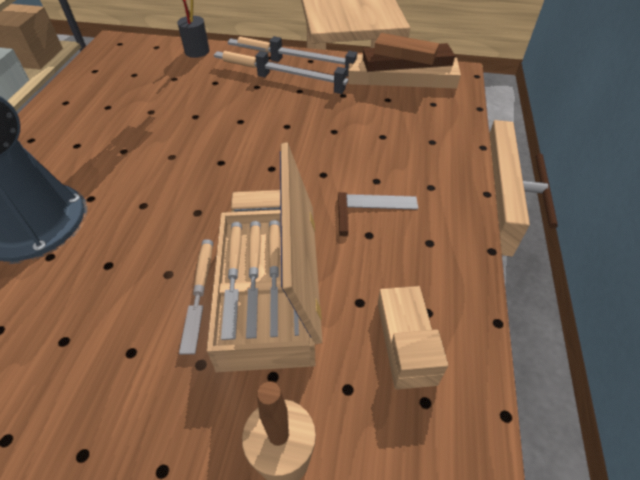

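View pics/top0.png

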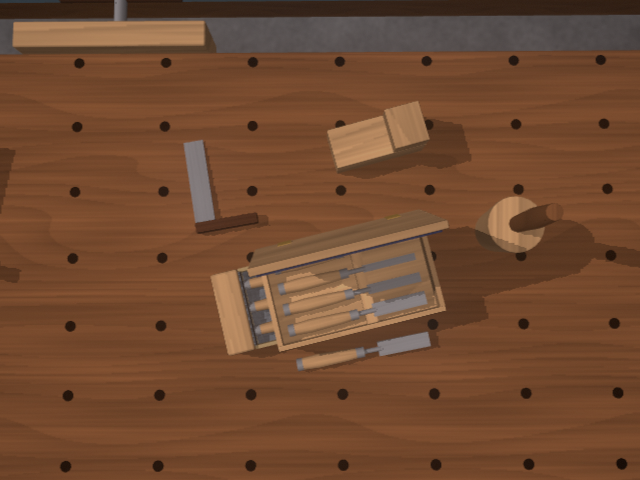

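The scene camera shows the lid leaning towards the robot (edge near pixel 285,150), the drawer at its upper end (255,198) and the mallet, chisel, square and block clear of the chest. The two views agree: chest at (0.524, -0.091), yaw about 0.238, lid about 1.33 rad, drawer about 0.05 m out. First I'll lift, close the fingers and turn so that tool x = chest y and tool y = chest x.

Call:
servo_tool:
  rows: [1, 0, 0, -0.03, 7, 1, 0, 0, -0.03, 7, 1, 0, 0, -0.03, 7, 1, 0, 0, -0.03, 7, 1, 0, 0, 0, 7]
  newtons: 10

```text
time: 1.32
position: [0.1456, 0.6118, 0.3126]
tool_rot: [0.412, 0.911, 0.007, -0.0]
ft_force: [-0.1, 1.0, 0.9]
grip_width: 0.0615
grip_force: 0.0
```

Call:
servo_tool:
  rows: [1, 0, 0, 0, 7, 1, 0, 0, 0, 7, 1, 0, 0, 0, 7, 1, 0, 0, 0, 7, 1, 0, 0, 0, 0]

```text
time: 1.73
position: [0.1441, 0.608, 0.3051]
tool_rot: [0.619, 0.786, -0.0, 0.0]
ft_force: [-0.6, 0.2, 0.5]
grip_width: 0.0281
grip_force: 0.0
```

Call:
servo_tool:
  rows: [1, -0.03, 0.0125, 0, 0, 1, -0.03, 0.0125, 0, 0, 1, -0.03, 0.0125, 0, 0, 1, -0.03, 0.0125, 0, 0, 1, -0.03, 0.0125, 0, 0]

```text
time: 2.15
position: [0.2408, 0.4759, 0.3051]
tool_rot: [0.616, 0.788, 0.0, 0.0]
ft_force: [0.8, -0.7, 0.5]
grip_width: 0.0016
grip_force: 0.0
```

Call:
servo_tool:
  rows: [1, -0.03, 0.0125, 0, 0, 1, -0.03, 0.0125, 0, 0, 1, -0.03, 0.0125, 0, 0, 1, -0.03, 0.0125, 0, 0, 1, -0.03, 0.0125, 0, 0]

```text
time: 2.57
position: [0.3371, 0.3448, 0.3053]
tool_rot: [0.616, 0.787, 0.0, 0.0]
ft_force: [0.5, 0.8, 0.3]
grip_width: 0.0008
grip_force: 0.0
```

Call:
servo_tool:
  rows: [1, -0.03, 0.0125, 0, 0, 1, -0.03, 0.0125, 0, 0, 1, -0.03, 0.0125, 0, 0, 1, -0.03, 0.0125, 0, 0, 1, -0.03, 0.0125, 0, 0]

```text
time: 2.98
position: [0.4333, 0.2138, 0.3053]
tool_rot: [0.617, 0.787, 0.0, 0.0]
ft_force: [0.1, 1.4, -0.5]
grip_width: 0.0007
grip_force: 0.0
```

Call:
servo_tool:
  rows: [1, -0.032, 0.0135, 0, 0, 1, -0.032, 0.0135, 0, 0, 1, -0.032, 0.0135, 0, 0, 1, -0.032, 0.0135, 0, 0, 1, -0.032, 0.0135, 0, 0]

```text
time: 3.4
position: [0.5368, 0.074, 0.3052]
tool_rot: [0.617, 0.787, 0.0, 0.0]
ft_force: [0.8, 0.7, 0.2]
grip_width: 0.0006
grip_force: 0.0
```

Call:
servo_tool:
  rows: [1, -0.032, 0.0135, 0, 0, 1, -0.032, 0.0135, 0, 0, 1, -0.032, 0.0135, 0, 0, 1, -0.032, 0.0135, 0, 0, 1, -0.032, 0.0135, 0, 0]

```text
time: 3.82
position: [0.6401, -0.0655, 0.305]
tool_rot: [0.617, 0.787, 0.0, -0.0]
ft_force: [0.3, -0.4, 0.2]
grip_width: 0.0004
grip_force: 0.0
```

Call:
servo_tool:
  rows: [1, 0, 0, 0.02, 0, 1, 0, 0, 0.02, 0, 1, 0, 0, 0.02, 0, 1, 0, 0, 0.02, 0, 1, 0, 0, 0.012, 0]

```text
time: 4.23
position: [0.6381, -0.0638, 0.2105]
tool_rot: [0.617, 0.787, -0.001, -0.002]
ft_force: [-0.7, 0.1, 0.0]
grip_width: 0.0008
grip_force: 0.0
```

```bash
cat > h.py <<'E'
import numpy as np
C=np.array([.524,-.091]);u=np.array([.972,.236]);v=np.array([-.236,.972])
def ch(p): d=np.array(p[:2])-C; return np.round([d@u,d@v,p[2]],4)
E
python3 - <<'E'
from rig import robot
from h import *
import cv2
o=robot.get_obs();print(ch(o['position']),o['ft_force'],o['q'])
for n in ['scene','top']:
    p=robot.camera(n);cv2.imwrite(f'pics/{n}1.png',p['pixels'][:,:,::-1])
    for q in ['lid_edge','lid_hinge','drawer_front']:print(q,[(ch(a['at']),round(a['score'],2)) for a in robot.place_of(p,q)[:2]])
# lid trajectory of the finger centre in chest x,z, contact at s, finger half 15 mm
s=.138
for a in np.linspace(1.35,0,15): print(round(a,2),np.round([.08-s*np.cos(a)+.012*np.sin(a)+.015,.075+s*np.sin(a)+.012*np.cos(a)],4))
E
```

```text
[ 0.1173 -0.0005  0.2105] [-0.69792459  0.11322179  0.00504916] [-2.73600260e-01  5.26253609e-01  1.35760645e+00 -6.03839189e-06
  1.26150151e+00 -5.15290599e-01]
lid_edge [(array([0.0519, 0.0015, 0.2345]), 0.95), (array([ 0.0263, -0.2771,  0.0007]), 0.51)]
lid_hinge [(array([0.0776, 0.0003, 0.0725]), 0.85)]
drawer_front [(array([-0.0011,  0.2293,  0.03  ]), 0.6)]
lid_edge []
lid_hinge [(array([ 0.0247, -0.2797,  0.    ]), 0.54)]
drawer_front []
1.35 [0.0765 0.2123]
1.25 [0.0634 0.2099]
1.16 [0.0505 0.2062]
1.06 [0.0381 0.2013]
0.96 [0.0262 0.1952]
0.87 [0.0149 0.188 ]
0.77 [0.0044 0.1798]
0.68 [-0.0052  0.1706]
0.58 [-0.014   0.1605]
0.48 [-0.0217  0.1496]
0.39 [-0.0283  0.138 ]
0.29 [-0.0338  0.1259]
0.19 [-0.0381  0.1132]
0.1 [-0.0412  0.1002]
0.0 [-0.043  0.087]
```

View pics/scene1.png

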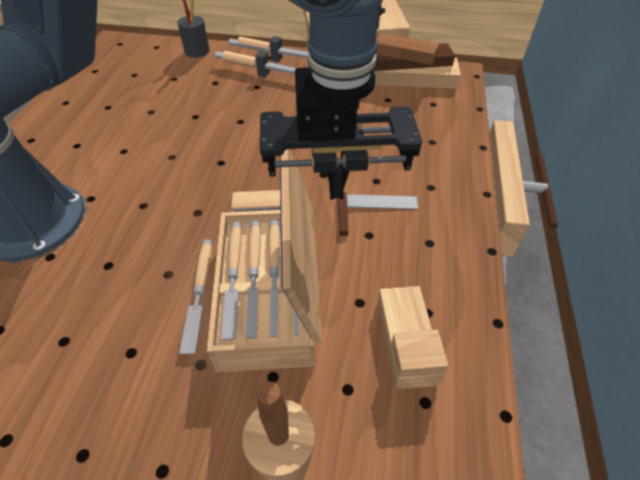

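The gripper stands behind the lid, with the fingertips near (337,195). I'll check that against a projection of the TCP.

Run:
```python
from rig import robot
from h import *
import cv2
p=robot.camera('scene');o=robot.get_obs()
def w(x,y,z): return [*(C+x*u+y*v),z]
P=np.array([o['position'],w(.053,.14,.234),w(.053,-.14,.234),w(.053,0,.234),w(.08,.14,.075),w(.08,-.14,.075),w(-.08,-.14,.075)])
print(cv2.projectPoints(P,p['rvec'],p['tvec'],p['intrinsics'],None)[0].reshape(-1,2).round())
im=cv2.resize(p['pixels'][80:280,220:440,::-1],None,fx=3,fy=3,interpolation=2)
cv2.imwrite('pics/c2.png',im[:600])
```

```text
[[337. 211.]
 [288. 140.]
 [293. 285.]
 [290. 203.]
 [307. 208.]
 [316. 344.]
 [208. 350.]]
```

View pics/c2.png

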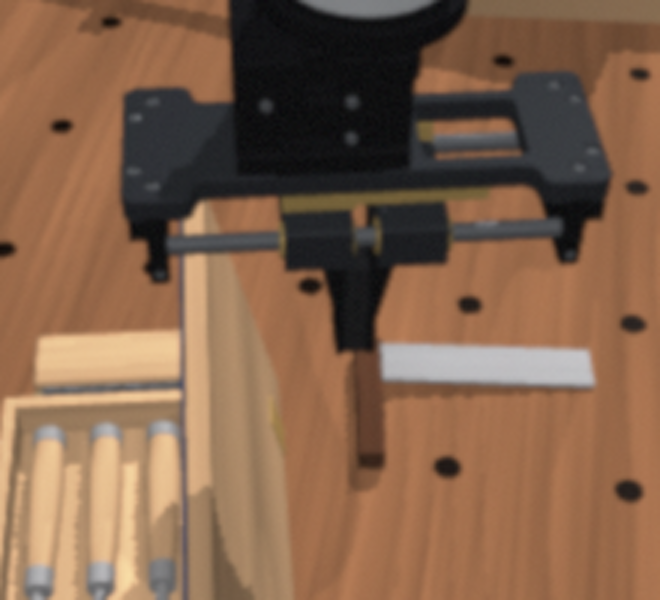

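The black fingertip ends near (339,197) and the projected TCP is at (337,211), so heights may be slightly off. I'll go a bit lower and find the lid by touch.

Call:
servo_tool:
  rows: [1, 0, -0.008, 0.01, 0, 1, 0, -0.008, 0.008, 0, 1, 0, -0.005, 0, 0, 1, 0, -0.003, 0, 0, 1, 0, -0.003, 0, 0]

```text
time: 5.1
position: [0.6136, -0.0705, 0.1959]
tool_rot: [0.618, 0.786, 0.0, 0.001]
ft_force: [-0.5, -0.7, -0.3]
grip_width: 0.0004
grip_force: 0.0
```

Call:
servo_tool:
  rows: [1, 0, -0.003, 0, 0, 1, 0, -0.003, 0, 0, 1, 0, -0.003, 0, 0, 1, 0, -0.003, 0, 0, 1, 0, 0, 0, 0]

```text
time: 5.52
position: [0.6009, -0.0732, 0.1952]
tool_rot: [0.618, 0.786, -0.0, -0.0]
ft_force: [0.4, 0.3, 0.1]
grip_width: 0.0005
grip_force: 0.0
```

Call:
servo_tool:
  rows: [1, 0, -0.003, 0, 0, 1, 0, -0.003, 0, 0, 1, 0, -0.003, 0, 0, 1, 0, 0, 0, 0]

```text
time: 5.85
position: [0.592, -0.0753, 0.195]
tool_rot: [0.618, 0.786, -0.0, -0.0]
ft_force: [-0.1, 0.1, -0.2]
grip_width: 0.0005
grip_force: 0.0
```

Call:
servo_tool:
  rows: [1, 0, -0.003, 0, 0, 1, 0, -0.003, 0, 0, 1, 0, -0.003, 0, 0, 1, 0, 0, 0, 0]

```text
time: 6.18
position: [0.5832, -0.0774, 0.195]
tool_rot: [0.618, 0.786, -0.0, -0.0]
ft_force: [-0.3, 0.8, -0.5]
grip_width: 0.0004
grip_force: 0.0
```

Run:
```python
from rig import robot
from h import *
import cv2
o=robot.get_obs();print(ch(o['position']),o['ft_force'])
p=robot.camera('scene')
for q in ['lid_edge','lid_hinge']:print(q,[(ch(a['at']),round(a['score'],2)) for a in robot.place_of(p,q)[:2]])
im=cv2.resize(p['pixels'][100:300,200:420,::-1],None,fx=3,fy=3,interpolation=2)
cv2.imwrite('pics/c3.png',im)
```

```text
[ 0.0608 -0.0008  0.195 ] [-0.27516377  0.75618705 -0.51444469]
lid_edge [(array([0.0537, 0.008 , 0.2354]), 0.58)]
lid_hinge [(array([0.0801, 0.002 , 0.0757]), 0.75)]
```

View pics/c3.png

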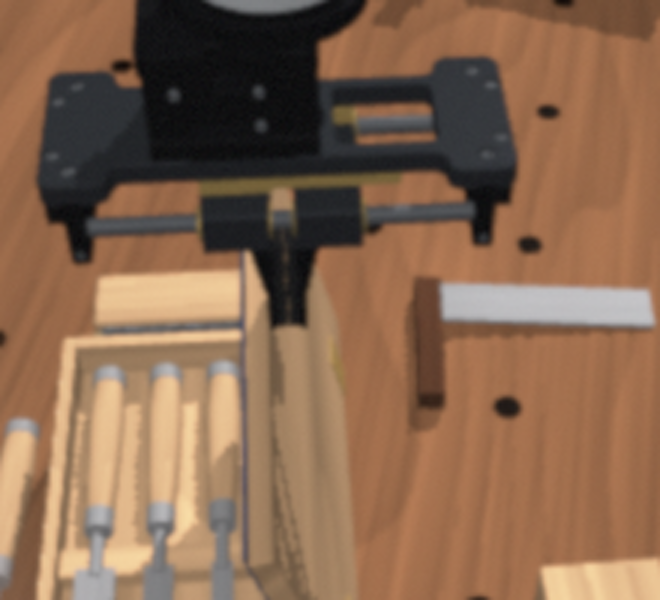

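The fingers (tip at about pixel 297,208) stand just behind the lid's outer face without contact yet; the finger ends are slimmer than assumed. I'll go on.

Call:
servo_tool:
  rows: [1, 0, -0.004, 0, 0, 1, 0, -0.004, 0, 0, 1, 0, -0.002, 0, 0, 1, 0, 0, 0, 0]

```text
time: 6.67
position: [0.5741, -0.08, 0.1955]
tool_rot: [0.618, 0.786, -0.0, 0.0]
ft_force: [-0.1, 0.5, 2.0]
grip_width: 0.0007
grip_force: 1.0
```

Call:
servo_tool:
  rows: [1, 0, -0.004, 0.001, 0, 1, 0, -0.004, 0.001, 0, 1, 0, -0.004, 0.001, 0, 1, 0, 0, 0, 0]

```text
time: 7.0
position: [0.5619, -0.0829, 0.1925]
tool_rot: [0.618, 0.786, -0.0, 0.0]
ft_force: [0.4, -0.5, 4.7]
grip_width: 0.0005
grip_force: 2.4
```

Run:
```python
from rig import robot
from h import *
import cv2
o=robot.get_obs();print(ch(o['position']),o['ft_force'],o['moment'])
p=robot.camera('scene')
for q in ['lid_edge','lid_hinge']:print(q,[(ch(a['at']),round(a['score'],2)) for a in robot.place_of(p,q)[:2]])
a=p['pixels'][110:300,190:390,::-1]
w=robot.camera('wrist')['pixels'][:,:,::-1]
cv2.imwrite('pics/c4.png',np.hstack([cv2.resize(a,(400,380),interpolation=2),cv2.resize(w,(400,380))]))
```

```text
[ 0.0388 -0.0011  0.1925] [ 0.41384583 -0.46613962  4.68113848] [-0.06665262  0.07092011 -0.03071003]
lid_edge [(array([0.039 , 0.0035, 0.229 ]), 0.86)]
lid_hinge [(array([0.0767, 0.0004, 0.0736]), 0.55)]
```

View pics/c4.png

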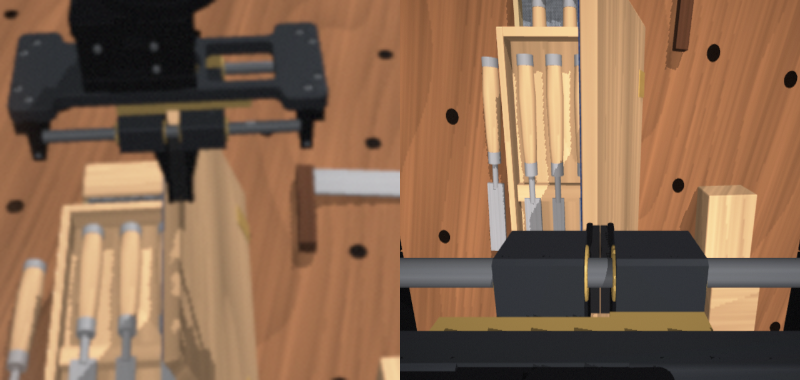

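Run:
```python
from rig import robot
from h import *
import cv2
from scipy.spatial.transform import Rotation as R
p=robot.camera('scene');o=robot.get_obs()
def w(x,y,z): return [*(C+x*u+y*v),z]
a=1.245
e=lambda s,t:(.08-s*np.cos(a)+t*np.sin(a),.075+s*np.sin(a)+t*np.cos(a))
T=np.array(o['position'])
L=[w(e(s,t)[0],y,e(s,t)[1]) for s,t,y in [(.16,.012,.14),(.16,0,.14),(.16,.012,0),(.16,.012,-.14),(.16,0,-.14),(.1,.012,0)]]
P=np.array([T,T+[0,0,.025],T+[0,0,.05]]+L)
print('scene',cv2.projectPoints(P,p['rvec'],p['tvec'],p['intrinsics'],None)[0].reshape(-1,2).round().tolist())
W=robot.camera('wrist');M=np.linalg.inv(W['mount'])
Pt=(P-T)@R.from_quat(o['tool_rot']).as_matrix()
c=Pt@M[:3,:3].T+M[:3,3];k=c@np.array(W['intrinsics']).T
print('wrist',(k[:,:2]/k[:,2:]).round().tolist());print(M.round(3))
cv2.imwrite('pics/w5.png',W['pixels'][:,:,::-1])
```

```text
scene [[282.0, 223.0], [281.0, 212.0], [280.0, 200.0], [280.0, 142.0], [274.0, 145.0], [281.0, 205.0], [283.0, 287.0], [274.0, 290.0], [297.0, 230.0]]
wrist [[320.0, 272.0], [319.0, 291.0], [319.0, 315.0], [324.0, -80.0], [291.0, -74.0], [322.0, 300.0], [322.0, 544.0], [301.0, 537.0], [356.0, 259.0]]
[[ 0.     1.     0.    -0.   ]
 [-0.963  0.    -0.271  0.016]
 [-0.271  0.     0.963  0.212]
 [ 0.     0.     0.     1.   ]]
```

View pics/w5.png

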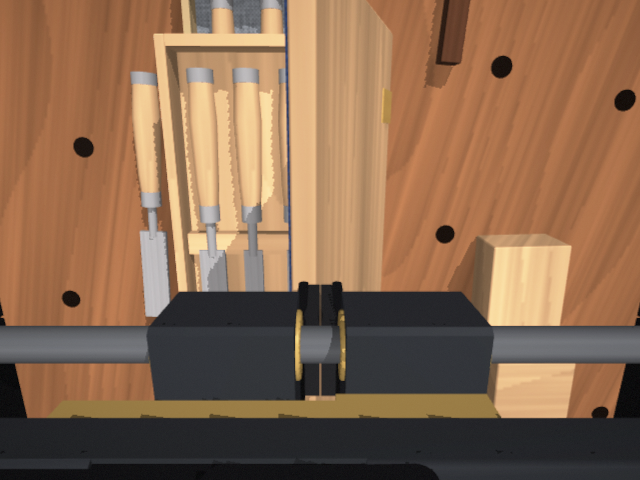

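The wrist view puts the fingertips at (320,283), on top of the lid's end face and not behind it. The upward force agrees, so the visible fingertips sit higher than I took them to be. I'll lift, back off behind the lid and come in lower.

Call:
servo_tool:
  rows: [1, 0, 0, -0.012, 0, 1, 0, 0.015, 0, 0, 1, 0, 0.02, 0, 0, 1, 0, 0.02, 0, 0, 1, 0, 0, 0.01, 0]

```text
time: 7.72
position: [0.6199, -0.0696, 0.1949]
tool_rot: [0.618, 0.786, 0.001, 0.003]
ft_force: [-0.2, -0.6, 0.5]
grip_width: 0.0006
grip_force: 0.0
```

Call:
servo_tool:
  rows: [1, 0, 0, 0.01, 0, 1, 0, 0, 0.01, 0, 1, 0, 0, 0.007, 0, 1, 0, 0, 0, 0]

```text
time: 8.05
position: [0.613, -0.0692, 0.1641]
tool_rot: [0.618, 0.786, -0.001, -0.003]
ft_force: [-0.5, -0.2, -0.6]
grip_width: 0.0006
grip_force: 0.0
```

Run:
```python
from rig import robot
from h import *
import cv2
from scipy.spatial.transform import Rotation as R
o=robot.get_obs();print(o['time'],ch(o['position']),o['ft_force'])
p=robot.camera('scene');T=np.array(o['position'])
for q in ['lid_edge','lid_hinge']:print(q,[(ch(a['at']),round(a['score'],2)) for a in robot.place_of(p,q)[:2]])
t=robot.camera('top')
for q in ['lid_edge','lid_hinge']:print(q,[(ch(a['at']),round(a['score'],2)) for a in robot.place_of(t,q)[:2]])
print(cv2.projectPoints(np.array([T,T+[0,0,.035]]),p['rvec'],p['tvec'],p['intrinsics'],None)[0].reshape(-1,2).round().tolist())
a=p['pixels'][110:300,190:390,::-1]
w=robot.camera('wrist')['pixels'][:,:,::-1]
cv2.imwrite('pics/c6.png',np.hstack([cv2.resize(a,(400,380),interpolation=2),cv2.resize(w,(400,380))]))
```

```text
8.05 [0.0917 0.0002 0.1641] [-0.46421139 -0.16728072 -0.58943328]
lid_edge []
lid_hinge [(array([0.0765, 0.0002, 0.0747]), 0.8), (array([ 0.153 ,  0.1873, -0.0031]), 0.56)]
lid_edge [(array([ 0.1544,  0.183 , -0.0005]), 0.63), (array([1.000e-04, 2.262e-01, 2.500e-02]), 0.31)]
lid_hinge []
[[318.0, 233.0], [318.0, 218.0]]
```

View pics/c6.png

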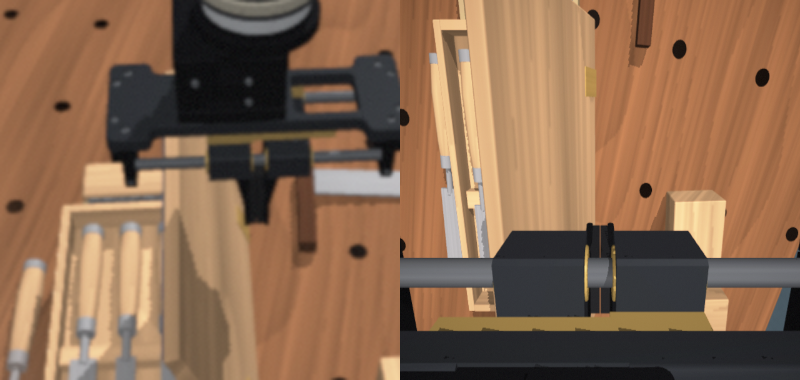

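The tip is now at about (318,221), behind the lid's outer face, and its true height is some 25–30 mm above the reported one. I'll push from here.

Call:
servo_tool:
  rows: [1, 0, -0.006, 0, 0, 1, 0, -0.005, 0, 0, 1, 0, -0.004, 0, 0, 1, 0, -0.003, 0, 0, 1, 0, 0, 0, 0]

```text
time: 8.82
position: [0.5976, -0.0739, 0.1671]
tool_rot: [0.618, 0.786, -0.0, -0.0]
ft_force: [-0.2, 0.2, 0.4]
grip_width: 0.0007
grip_force: 0.0
```

Call:
servo_tool:
  rows: [1, 0, -0.004, 0, 0, 1, 0, -0.004, 0, 0, 1, 0, -0.004, 0, 0]

```text
time: 9.07
position: [0.5866, -0.0767, 0.167]
tool_rot: [0.618, 0.786, -0.0, -0.0]
ft_force: [-0.4, -0.2, -0.3]
grip_width: 0.0004
grip_force: 0.0
```

Call:
servo_tool:
  rows: [1, 0, -0.004, 0.0005, 0, 1, 0, -0.004, 0.001, 0, 1, 0, -0.004, 0.001, 0]

```text
time: 9.32
position: [0.5759, -0.0794, 0.1648]
tool_rot: [0.618, 0.786, 0.001, 0.001]
ft_force: [3.7, 1.7, 1.7]
grip_width: 0.0001
grip_force: 1.7
```

Contact is now on the outer face (about 4 N along chest +x). I'll follow the arc.

Call:
servo_tool:
  rows: [1, 0, -0.0057, 0.0022, 0, 1, 0, -0.0056, 0.0022, 0, 1, 0, -0.0053, 0.0028, 0, 1, 0, -0.0053, 0.0028, 0]

```text
time: 9.65
position: [0.554, -0.0852, 0.1548]
tool_rot: [0.618, 0.786, 0.0, 0.001]
ft_force: [2.4, 0.5, 3.9]
grip_width: 0.0005
grip_force: 1.7
```

Call:
servo_tool:
  rows: [1, 0, -0.0051, 0.0033, 0, 1, 0, -0.0051, 0.0033, 0, 1, 0, -0.0047, 0.0038, 0, 1, 0, -0.0047, 0.0038, 0]

```text
time: 9.98
position: [0.5341, -0.0896, 0.1399]
tool_rot: [0.618, 0.786, -0.0, -0.0]
ft_force: [0.4, 0.1, 4.0]
grip_width: 0.0006
grip_force: 1.6
```

Run:
```python
from rig import robot
from h import *
o=robot.get_obs();print(o['time'],ch(o['position']),o['ft_force'])
for n in ['scene','top']:
  p=robot.camera(n)
  for q in ['lid_edge','lid_hinge']:print(q,[(ch(a['at']),round(a['score'],2)) for a in robot.place_of(p,q)[:2]])
```

```text
9.9833 [ 0.0102 -0.0011  0.1399] [0.40609521 0.12453481 3.98742458]
lid_edge [(array([-0.0171,  0.0032,  0.1994]), 0.85)]
lid_hinge [(array([ 0.0776, -0.0002,  0.0718]), 0.75)]
lid_edge [(array([ 0.2328, -0.1073, -0.0028]), 0.41)]
lid_hinge []
```

Call:
servo_tool:
  rows: [1, 0, -0.0052, 0.0044, 0, 1, 0, -0.0052, 0.0044, 0, 1, 0, -0.0047, 0.0049, 0, 1, 0, -0.0047, 0.0049, 0]

```text
time: 10.62
position: [0.5158, -0.0942, 0.1215]
tool_rot: [0.618, 0.786, 0.0, 0.001]
ft_force: [2.0, 0.2, 1.6]
grip_width: 0.0005
grip_force: 1.3
```

Call:
servo_tool:
  rows: [1, 0, -0.0042, 0.0053, 0, 1, 0, -0.0042, 0.0053, 0, 1, 0, -0.0036, 0.0057, 0, 1, 0, -0.0036, 0.0057, 0]

```text
time: 10.95
position: [0.5004, -0.0978, 0.0992]
tool_rot: [0.618, 0.786, 0.0, 0.0]
ft_force: [2.7, 0.4, 1.4]
grip_width: 0.0004
grip_force: 1.2
```

Call:
servo_tool:
  rows: [1, 0, -0.003, 0.006, 0, 1, 0, -0.003, 0.006, 0, 1, 0, -0.0024, 0.0063, 0, 1, 0, -0.0024, 0.0063, 0]

```text
time: 11.28
position: [0.4899, -0.1004, 0.0745]
tool_rot: [0.618, 0.786, -0.0, 0.0]
ft_force: [2.5, -0.2, 2.1]
grip_width: 0.0006
grip_force: 1.1
```

Run:
```python
from rig import robot
from h import *
o=robot.get_obs();print(o['time'],ch(o['position']),o['ft_force'])
for n in ['scene','top']:
  p=robot.camera(n)
  for q in ['lid_edge','lid_hinge']:print(q,[(ch(a['at']),round(a['score'],2)) for a in robot.place_of(p,q)[:2]])
```

```text
11.2833 [-0.0354 -0.001   0.0745] [ 2.46173698 -0.16273447  2.07286436]
lid_edge [(array([-0.0746,  0.0034,  0.1198]), 0.78)]
lid_hinge [(array([0.0785, 0.0009, 0.0728]), 0.58), (array([-0.0036, -0.0006, -0.0035]), 0.26)]
lid_edge []
lid_hinge [(array([ 0.0785, -0.002 ,  0.076 ]), 0.64)]
```

Call:
servo_tool:
  rows: [1, 0, -0.0018, 0.0065, 0, 1, 0, -0.0015, 0.0065, 0, 1, 0, -0.001, 0.005, 0, 1, 0, 0, 0.004, 0]

```text
time: 11.92
position: [0.4857, -0.1014, 0.0526]
tool_rot: [0.618, 0.786, -0.0, 0.0]
ft_force: [-0.6, -1.9, 2.3]
grip_width: 0.0003
grip_force: 1.2
```

Call:
servo_tool:
  rows: [1, 0, 0, 0.003, 0, 1, 0, 0, 0.002, 0, 1, 0, 0, 0.002, 0]

```text
time: 12.17
position: [0.4855, -0.1015, 0.0494]
tool_rot: [0.618, 0.786, -0.001, 0.0]
ft_force: [-10.1, 1.6, 54.9]
grip_width: 0.0002
grip_force: 27.5
```

Call:
servo_tool:
  rows: [1, 0, 0, 0.002, 0, 1, 0, 0, 0.001, 0]

```text
time: 12.33
position: [0.4856, -0.1016, 0.0493]
tool_rot: [0.617, 0.787, -0.0, 0.001]
ft_force: [-13.2, 2.7, 69.0]
grip_width: 0.0006
grip_force: 34.3
```

The lid has bottomed out (force rose to 55 N or more), so the true tip is about 38 mm above the reported TCP. I'll lift straight up and check.

Call:
servo_tool:
  rows: [1, 0, 0, -0.02, 0, 1, 0, 0, -0.03, 0, 1, 0.03, 0, -0.01, 0, 1, 0.03, 0, 0, 0, 1, 0.03, 0, 0, 0]

```text
time: 12.75
position: [0.4645, -0.0133, 0.1038]
tool_rot: [0.619, 0.786, 0.0, 0.001]
ft_force: [0.5, 0.4, -0.1]
grip_width: 0.0001
grip_force: 0.0
```

Call:
servo_tool:
  rows: [1, 0.03, 0.005, 0, 0, 1, 0.03, 0.006, 0, 0, 1, 0.03, 0.01, 0, 0, 1, 0.03, 0.01, 0, 0, 1, 0.03, 0.01, 0, 0]

```text
time: 13.17
position: [0.468, 0.1431, 0.1026]
tool_rot: [0.618, 0.786, -0.001, -0.001]
ft_force: [1.5, -0.2, -0.4]
grip_width: 0.0009
grip_force: 0.0
```

Call:
servo_tool:
  rows: [1, 0.03, 0, 0, 0, 1, 0.03, 0, 0, 0, 1, 0, 0, 0, 0]

```text
time: 13.42
position: [0.4523, 0.2039, 0.1025]
tool_rot: [0.616, 0.788, -0.0, -0.001]
ft_force: [-0.7, -0.4, 0.1]
grip_width: 0.0007
grip_force: 0.0
```

Run:
```python
from rig import robot
from h import *
import cv2
o=robot.get_obs();print(o['time'],ch(o['position']),o['ft_force'])
ps={}
for n in ['scene','top']:
  p=ps[n]=robot.camera(n)
  for q in ['lid_edge','chest','drawer_front']:print(q,[(ch(a['at']),round(a['score'],2)) for a in robot.place_of(p,q)[:2]])
cv2.imwrite('pics/c7.png',np.hstack([cv2.resize(ps[n]['pixels'][a:a+300,b:b+400,::-1],(400,300)) for n,a,b in [('scene',100,120),('top',130,140)]]))
```

```text
13.4167 [-1.000e-04  3.036e-01  1.025e-01] [-0.71353653 -0.44308654  0.11180582]
lid_edge [(array([-0.081 ,  0.0035,  0.0878]), 0.61)]
chest [(array([-0.0032, -0.0018, -0.0017]), 0.95)]
drawer_front [(array([-0.0023,  0.2303,  0.0278]), 0.87)]
lid_edge [(array([-0.0844,  0.0017,  0.0868]), 0.83)]
chest [(array([ 0.0012,  0.0036, -0.0042]), 0.64)]
drawer_front [(array([0.0024, 0.226 , 0.029 ]), 0.74)]
```

View pics/c7.png

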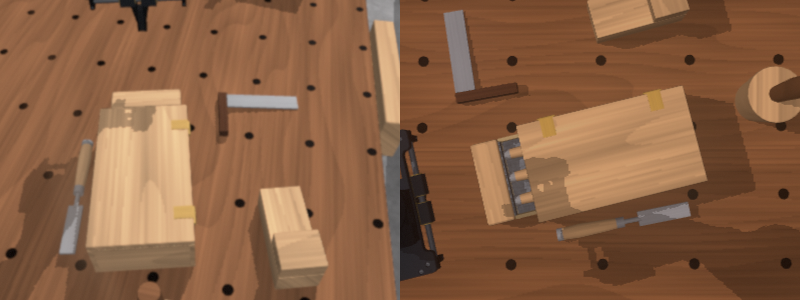

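The lid lies flat, with its edge at 87 mm in both views. The drawer still stands about 53 mm out (block at 500,185 in the right-hand picture). I'll go down in front of it.

Call:
servo_tool:
  rows: [1, 0, 0, 0.025, 0, 1, 0, 0, 0.025, 0, 1, 0, 0, 0.02, 0, 1, 0, 0, 0.01, 0, 1, 0, 0, 0, 0]

```text
time: 14.23
position: [0.4535, 0.1989, 0.0213]
tool_rot: [0.618, 0.786, -0.002, -0.001]
ft_force: [0.5, -0.4, 0.8]
grip_width: 0.0004
grip_force: 0.0
```

Call:
servo_tool:
  rows: [1, 0, 0, 0.01, 0, 1, 0, 0, 0.01, 0, 1, 0, 0, 0.008, 0, 1, 0, 0, 0.005, 0, 1, 0, 0, 0, 0]

```text
time: 14.65
position: [0.4543, 0.1998, -0.0107]
tool_rot: [0.618, 0.786, -0.001, -0.001]
ft_force: [-0.1, -0.2, 0.1]
grip_width: 0.0002
grip_force: 0.0
```

Run:
```python
from rig import robot
from h import *
import cv2
o=robot.get_obs();print(o['time'],ch(o['position']),o['ft_force'])
p=robot.camera('scene');T=o['position']
print(cv2.projectPoints(np.array([T+[0,0,.0376]]),p['rvec'],p['tvec'],p['intrinsics'],None)[0].round())
cv2.imwrite('pics/c8.png',cv2.resize(p['pixels'][50:250,180:400,::-1],None,fx=3,fy=3,interpolation=2))
```

```text
14.65 [ 0.0009  0.2992 -0.0107] [-0.0819482  -0.2214146   0.09019782]
[[[268. 172.]]]
```

View pics/c8.png

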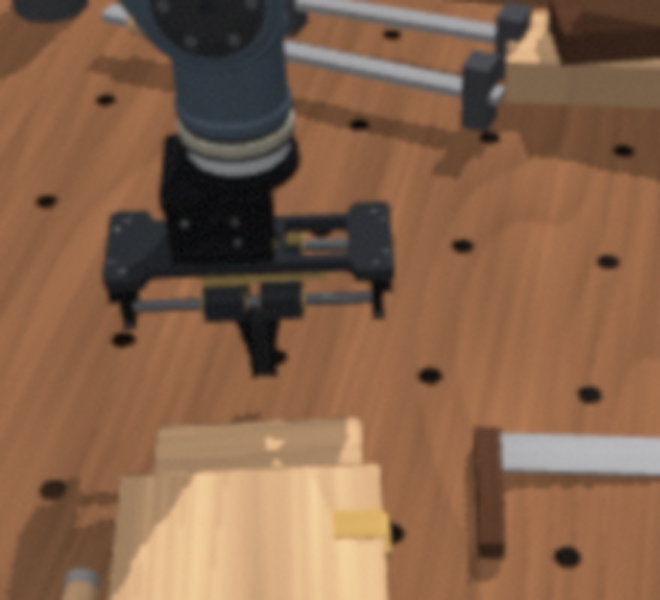

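The tip (at 268,175) is level with and centred on the drawer front. I'll push along chest -y.

Call:
servo_tool:
  rows: [1, -0.02, 0, 0, 0, 1, -0.015, 0, 0, 0, 1, -0.01, 0, 0, 0, 1, -0.006, 0, 0, 0, 1, -0.004, 0, 0, 0]

```text
time: 15.12
position: [0.4683, 0.1459, -0.0096]
tool_rot: [0.618, 0.786, 0.0, 0.0]
ft_force: [-0.2, -0.7, 0.0]
grip_width: 0.0005
grip_force: 0.0
```

Call:
servo_tool:
  rows: [1, -0.004, 0, 0, 0, 1, -0.004, 0, 0, 0, 1, -0.004, 0, 0, 0, 1, -0.004, 0, 0, 0, 1, -0.004, 0, 0, 0]

```text
time: 15.53
position: [0.4725, 0.1271, -0.0098]
tool_rot: [0.618, 0.786, 0.0, -0.0]
ft_force: [-0.4, 1.8, 1.1]
grip_width: 0.0001
grip_force: 0.9
```

Call:
servo_tool:
  rows: [1, -0.004, 0, 0, 0, 1, -0.004, 0, 0, 0, 1, -0.004, 0, 0, 0, 1, -0.004, 0, 0, 0, 1, -0.004, 0, 0, 0]

```text
time: 15.95
position: [0.4772, 0.1073, -0.0099]
tool_rot: [0.618, 0.786, -0.0, -0.0]
ft_force: [-0.4, 1.5, 1.4]
grip_width: 0.0005
grip_force: 0.9
```

Call:
servo_tool:
  rows: [1, -0.004, 0, 0, 0, 1, -0.004, 0, 0, 0, 1, -0.003, 0, 0, 0, 1, -0.003, 0, 0, 0]

```text
time: 16.28
position: [0.4805, 0.0937, -0.0099]
tool_rot: [0.618, 0.786, -0.0, -0.0]
ft_force: [-0.1, 1.8, 0.8]
grip_width: 0.0008
grip_force: 0.8
```

Call:
servo_tool:
  rows: [1, -0.002, 0, 0, 0, 1, -0.002, 0, 0, 0, 1, -0.002, 0, 0, 0]

```text
time: 16.53
position: [0.4817, 0.0886, -0.0099]
tool_rot: [0.619, 0.786, 0.0, -0.001]
ft_force: [-0.9, 14.4, 1.6]
grip_width: 0.0006
grip_force: 6.9
```

Call:
servo_tool:
  rows: [1, -0.002, 0, 0, 0, 1, -0.001, 0, 0, 0]

```text
time: 16.7
position: [0.4817, 0.0887, -0.0099]
tool_rot: [0.62, 0.785, 0.002, -0.002]
ft_force: [-0.6, 23.3, 2.9]
grip_width: 0.0005
grip_force: 11.3
```

The drawer stopped at chest y 0.175, which is its home position. I'll back off and check.

Call:
servo_tool:
  rows: [1, 0.02, 0, 0, 0, 1, 0.03, 0, 0, 0, 1, 0.03, 0, 0, 0, 1, 0.03, 0, -0.02, 0, 1, 0.02, 0, -0.03, 0]

```text
time: 17.12
position: [0.4493, 0.2129, 0.0385]
tool_rot: [0.617, 0.787, -0.002, -0.002]
ft_force: [0.6, -0.8, -0.5]
grip_width: 0.0002
grip_force: 0.0
```

Call:
servo_tool:
  rows: [1, 0, 0, -0.03, 0, 1, 0, 0, -0.03, 0, 1, 0, 0, -0.02, 0, 1, 0, 0, 0, 0, 1, 0, 0, 0, 0]

```text
time: 17.53
position: [0.4531, 0.2117, 0.1212]
tool_rot: [0.618, 0.786, 0.001, 0.001]
ft_force: [-1.0, -0.1, 0.3]
grip_width: 0.0006
grip_force: 0.0
```

Run:
```python
from rig import robot
from h import *
import cv2
o=robot.get_obs();print(o['time'],ch(o['position']),o['ft_force'])
ps={}
for n in ['scene','top']:
  p=ps[n]=robot.camera(n)
  for q in ['lid_edge','drawer_front']:print(q,[(ch(a['at']),round(a['score'],2)) for a in robot.place_of(p,q)[:2]])
  for q in ['mallet','loose_chisel','square','oak_block']:print(q,[np.round(a['at'],3).tolist() for a in robot.place_of(p,q)[:1]])
cv2.imwrite('pics/c9.png',np.hstack([ps[n]['pixels'][a:a+300,b:b+400,::-1] for n,a,b in [('scene',100,120),('top',130,140)]]))
```

```text
17.5333 [0.0025 0.311  0.1212] [-0.96543218 -0.0936462   0.31653423]
lid_edge [(array([-0.078 ,  0.0039,  0.085 ]), 0.69)]
drawer_front []
mallet [[0.616, -0.355, 0.001]]
loose_chisel [[0.399, -0.114, -0.0]]
square [[0.629, 0.124, 0.001]]
oak_block [[0.774, -0.139, 0.002]]
lid_edge [(array([-0.085 ,  0.0031,  0.0883]), 0.74)]
drawer_front [(array([0.0008, 0.1715, 0.028 ]), 0.72), (array([-0.0866,  0.0024,  0.0904]), 0.34)]
mallet [[0.616, -0.356, -0.002]]
loose_chisel [[0.404, -0.111, -0.0]]
square [[0.628, 0.122, -0.0]]
oak_block [[0.775, -0.141, -0.001]]
```

View pics/c9.png

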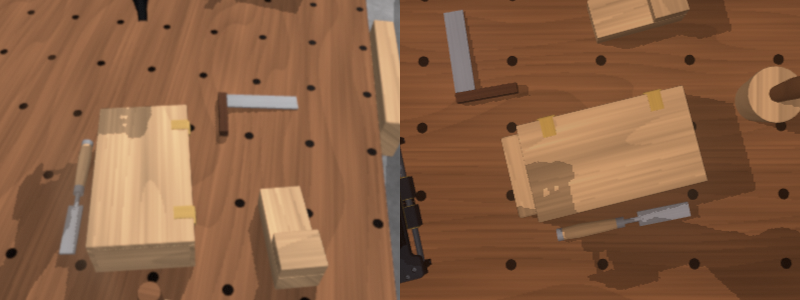

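The lid is flat, the drawer is home with its block still proud at (515,175) in the right-hand picture, and the other things have not moved.

```bash
python3 -c "
from rig import robot
print(robot.hand_in())"
```

```text
the job is handed in; nothing more can be done
None
```

The lid was pushed fully shut first, then the drawer fully home, and the job was handed in at about 17.5 s; the mallet, chisel, square and oak block were not moved, though on a first try the fingertips pressed briefly on the lid's top edge (under 5 N).

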